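# Mix the sample jars on the touch mixer and line them up on the shelf

## Robot

A 7-joint arm with a two-finger parallel gripper is mounted at the origin on the work surface. World frame = base frame: x ahead of the robot, y to its left, z up, the work surface at z = 0. Lengths are in m, angles in rad, forces in N, time in s.
With the tool pointing down it reaches from about 0.4 to 0.875 m from the base axis. Payload 19.3 kg.
Tool frame: the origin (TCP) lies on the centre line of the jaws, within the pads' length; the fingertips stand 14 mm ahead of it and the grasp point (between the pads) lies 5 mm behind it; z points along the fingers, y is the line along which they close (so a half turn about z gives the same grasp; the last joint's range is limited). The gripper opens to 85 mm and grips with 20 to 120 N. Pads are 22 mm wide; open, the fingers measure 114 mm over their backs; the gripper's body (76 mm by 85 mm) begins 54 mm behind the grasp point. The pads swing forward as they close: fully open they stand 13 mm farther back than shut.
Start: joints at [1.075, 0.521, -0.036, 1.599, 0.021, 1.021, -0.113], TCP at [0.258, -0.569, 0.245] pointing down, gripper open.
Joint ranges: [-2.91, 2.91], [-0.3, 2.13], [-1.5, 1.42], [0.17, 2.43], [-1.26, 4.41], [0.16, 1.93], [-2.52, 2.52]. Speed limits (rad/s): [1.89, 1.89, 2.39, 2.39, 3.01, 3.01, 3.01].

## Interface

Orientations are given as [roll, pitch, yaw] about the fixed x, y, z axes, in that order (R = Rz(yaw) Ry(pitch) Rx(roll)).
In Python, from workcell import bot, grab_frame, regions_of gives the robot as it stands. The module is installed in compiled form; this text tells all that it offers.
- The arm moves only by the tool play_rows, never from a script. Its argument "plan" is a list of rows, each a list of 3 entries, a list of its own where there are three numbers: the shift along the tool's x, y, z in units of 2.5 cm (1.0 is 2.5 cm), then the turn, a rotation vector about the tool's x, y, z in units of 0.15 rad (1.0 is 0.15 rad), then the closure, from -1 (fully open) to 1 (shut). In form: [[[tx, ty, tz], [rx, ry, rz], jaw], ...]. A call has 1 to 20 rows; each row shifts and turns the commanded pose from where the row before left it, along the tool's axes as they then stand; what a row does not reach is not made up. A row lasts 1/8 s, in which the tool goes at most 62.5 mm and 10.7 degrees, less where a joint would pass 70% of its speed; a pose out of reach is approached as far as the arm can. A call with a number of a shift or a turn outside -1 to 1 is refused whole. A call with a gripper value outside its range is refused whole. The fingers move at their own pace and stop on an object; "newtons" is the grip in N (left out, the last holds). Time passes only in rows, so rows that do not move let the fingers close. It gives the time, the measured TCP pose, the force, the opening and the grip force at its end, in the units of the state.
- bot.observe(): the state, without advancing time (a new reading comes with each control period).
- grab_frame(name): name is "scene" or "top" or "wrist"; returns a dict with "pixels" (420x560x3 uint8, red, green, blue), "depth" (420x560 float32, m along the optical axis (not along the pixel's ray), 0 where there is no reading), "camera_matrix" (3x3 intrinsics, pixels), "distortion" ([k1, k2, p1, p2, k3] as OpenCV has them; the pictures are not rectified), "R" (3x3) and "t" (3): a world point X has camera coordinates R X + t. Camera axes: x right, y down, z forward; pixel columns grow to the right and rows downward; lengths in m; the calibration is good to about 2 mm. A picture is of the moment at which its call begins.
- bot.job_done(): hands the job in; it is judged then, once.
Trained networks look in the newest picture that a camera, given by its name, has taken for a name from the list of things; names that differ only in an ending like _2 or _b are one class to them, and where a whole thing is asked for, a point or a joint stands for the part that bears it (a point fixed in the world has none). Each returns a list of dicts, best first, with "p" (0 to 1); they miss things now and then, are a little off and sometimes report something else, mostly with a low value. They report only what shows in the picture. A call takes as long as a camera call. They do not tell look-alikes from the thing itself.
- regions_of(thing, camera): "mask" (420x560 bool, what is visible of it) and "box" ([left, top, right, bottom] in pixels, round what is visible of it).
The state is a dict: "clock": time; "qpos": joint angles; "qd": joint speeds; "joint_efforts": joint torques, N m; "position": TCP position; "tool_rot": TCP orientation; "force": force on the tool from outside, world axes, zero at the start; "moment": the same for the moment, N m; "grip_width": finger opening in m; "finger_force": force on a finger pad.
Only numpy, scipy, OpenCV 4.12 (cv2) and the standard library are available. Lean on these libraries where they do the work, as an engineer would, in place of code of your own. Each camera call takes 0.05 s, during which the arm holds its last target. There are 200 camera calls.

## Task

Switch the touch mixer on, then take the sample jars one at a time, shortest first and on up to the tallest, and press each one upright onto the middle of the mixer's sprung pad until the pad is fully down, holding it there for a good second. Stand all the jars upright side by side in a row on the low shelf, one centred on each dark disc, in any order but starting from the end nearest the mixer and leaving no gap, and switch the mixer off when the last jar has been mixed. Leave the other things on the bench where they are.

Things in the scene. Friction and masses are not known exactly. Their poses are not given: they have to be found in the camera images.
- jar1: white closed sample jar with a grey cap, an upright cylinder 58 mm in diameter and 75 mm tall (jars come in four heights, 75, 95, 115 and 135 mm; three or four of them are present). Weighted at the bottom, 0.08 to 0.35 kg. Origin: centre of its underside; z up its axis. It may be gripped anywhere on its side.
- jar2: white closed sample jar with a grey cap, an upright cylinder 58 mm in diameter and 95 mm tall (jars come in four heights, 75, 95, 115 and 135 mm; three or four of them are present). Weighted at the bottom, 0.08 to 0.35 kg. Origin: centre of its underside; z up its axis. It may be gripped anywhere on its side.
- jar3: white closed sample jar with a grey cap, an upright cylinder 58 mm in diameter and 115 mm tall (jars come in four heights, 75, 95, 115 and 135 mm; three or four of them are present). Weighted at the bottom, 0.08 to 0.35 kg. Origin: centre of its underside; z up its axis. It may be gripped anywhere on its side.
- jar4: white closed sample jar with a grey cap, an upright cylinder 58 mm in diameter and 135 mm tall (jars come in four heights, 75, 95, 115 and 135 mm; three or four of them are present). Weighted at the bottom, 0.08 to 0.35 kg. Origin: centre of its underside; z up its axis. It may be gripped anywhere on its side.
- pad_rest (a point): Centre of the top of the mixer's round sprung rubber pad (84 mm diameter) when unpressed, 104 mm above the table; fixed to the cabinet, does not move with the pad. z up; y along the cabinet towards the switch. The cabinet is a blue box 150 (x) by 270 (y) by 70 mm high; the pad is 75 mm from its middle towards one end, the switch 85 mm towards the other.
- pad (a joint): how far the mixer pad is pressed down, m: 0 at rest, 0.012 at its stop (fully depressed takes about 14 N).
- switch (a joint): the mixer's toggle switch, rad: 0 = off, leaning towards the robot (-x side of the mixer); 1.0 = on, leaning away (+x side). It stays where it is left.
- switch_tip (a point): centre of the black ball (26 mm diameter) at the end of the toggle's 10 mm thick steel lever, 75 mm from the pivot; moves with the lever. The lever swings in the mixer's x-z plane; its pivot is 92 mm above the table, 160 mm from the pad's centre along pad_rest's y.
- place1 (a point): centre of place 1 in the row on the low shelf, on the shelf's top 70 mm above the table; x across the shelf, y along it. The shelf is a plate 130 mm deep and 400 mm long with four dark flat discs (80 mm diameter, 92 mm apart) marking the places; place 1 is at the end nearest the mixer.
- place2 (a point): centre of place 2 in the row on the low shelf, on the shelf's top 70 mm above the table; x across the shelf, y along it. The shelf is a plate 130 mm deep and 400 mm long with four dark flat discs (80 mm diameter, 92 mm apart) marking the places; place 2 is 92 mm from place 1, away from the mixer.
- place3 (a point): centre of place 3 in the row on the low shelf, on the shelf's top 70 mm above the table; x across the shelf, y along it. The shelf is a plate 130 mm deep and 400 mm long with four dark flat discs (80 mm diameter, 92 mm apart) marking the places; place 3 is 184 mm from place 1, away from the mixer.
- place4 (a point): centre of place 4 in the row on the low shelf, on the shelf's top 70 mm above the table; x across the shelf, y along it. The shelf is a plate 130 mm deep and 400 mm long with four dark flat discs (80 mm diameter, 92 mm apart) marking the places; place 4 is 276 mm from place 1, away from the mixer.
- cup: open brass cup, 70 mm across the rim, 70 mm tall; a bystander, leave it where it is. Origin: centre of its underside.
- tin: small flat closed tin, 58 mm diameter, 32 mm tall (not one of the jars); a bystander, leave it where it is. Origin: centre of its underside.
- spatula: spatula lying flat, 200 mm long; a bystander, leave it where it is. Origin: its own frame.
- stone: porous stone disc, 62 mm diameter, 22 mm thick; a bystander, leave it where it is. Origin: centre of its underside.
- weight: steel weight with a knob, 64 mm diameter, 80 mm tall; a bystander, leave it where it is. Origin: centre of its underside.
- brush: brush lying flat, 200 mm long; a bystander, leave it where it is. Origin: its own frame.
Not all that is in view belongs to the job. Leave any blue or purple look-alike of the jar4 alone.

How it is judged:
By the outcome, as a careful person would: the job done as asked, in the order asked, and still so for the second after the job is handed in, with the robot touching nothing.
Of jar1, jar2, jar3, jar4 only 3 to 4 are there at a start; the rules pass over those that are not, and their reading is None.
At some moment in a run one of jar1, jar2, jar3, jar4 may be knocked a few centimetres aside while the robot is not near it.
It also fails if it takes over 210 s, if anything falls off the work surface, if the arm or the gripper's body presses on something with over 40 N, if the wrist force passes 120 N, or if a joint passes its speed limit or range.

## Working session

There is one attempt and no reset: what is moved stays moved. The work goes in short steps, Python scripts to look and compute and a tool call to move; the robot and the scene stay as the last step left them, time stands still between calls to the robot, and variables do not carry over. Pictures are saved under pics/ and viewed, at most 14 in all, crops included, and the job is handed in when it is done.

Besides the shell and the picture viewer there is one more tool, called after "Request:" in YAML: its name, and indented under it one key for each argument. play_rows: Moves the arm, as the interface text tells. Its arguments: {"type":"object","properties":{"plan":{"type":"array"},"newtons":{"type":"number"}},"required":["plan"]}

```bash
mkdir -p pics; cat > h.py <<'E'
import numpy as np, cv2
from workcell import bot, grab_frame, regions_of
def save(n,f): cv2.imwrite(f'pics/{n}.png',f['pixels'][:,:,::-1])
def cloud(f,mask=None):
    d=f['depth']; m=d>0
    if mask is not None: m&=mask
    v,u=np.nonzero(m)
    p=cv2.undistortPoints(np.c_[u,v].astype(np.float64).reshape(-1,1,2),np.array(f['camera_matrix']),np.array(f['distortion'])).reshape(-1,2)
    z=d[v,u]; C=np.c_[p*z[:,None],z]
    return (C-np.array(f['t']))@np.array(f['R']), np.c_[u,v]
E
python3 - <<'E'
from h import *
print(bot.observe())
a=grab_frame('scene');b=grab_frame('top')
save('s0',a);save('t0',b)
for f in(a,b): print(f['R'],f['t'],-np.array(f['R']).T@f['t'])
E
```

```text
{'clock': 0.0, 'qpos': array([ 1.0748365 ,  0.52196675, -0.03633033,  1.60000798,  0.02118677,
        1.02108188, -0.11277205]), 'qd': array([ 0.00100058,  0.00069658, -0.00131617,  0.00027355, -0.00010389,
        0.00086675,  0.00109694]), 'joint_efforts': array([ 1.50222357e-03, -9.27121353e+01,  1.98067881e+00, -3.69928765e+01,
        1.79689057e-02,  8.38325388e-03,  6.56109833e-06]), 'position': array([ 0.25797511, -0.56892785,  0.24475514]), 'tool_rot': array([-3.14051503e+00,  6.39645042e-05,  4.25773463e-01]), 'force': array([ 0.23186481, -0.39271256,  0.36447512]), 'moment': array([ 0.00100968,  0.06833193, -0.026074  ]), 'finger_force': 0.0, 'grip_width': 0.08533070782891032}
[[ 0.57776963  0.81617369  0.0065391 ]
 [ 0.55690234 -0.38834905 -0.7341967 ]
 [-0.59669258  0.4278382  -0.67890533]] [-0.31696438 -0.21363204  1.74312355] [ 1.34221346 -0.57004064  1.02864059]
[[ 0.01682364 -0.99978508  0.01211445]
 [-0.98420484 -0.01869459 -0.17604357]
 [ 0.17623221 -0.00896141 -0.98430783]] [-0.04347723  0.53412426  1.04638106] [ 0.34201308 -0.0241056   1.12451691]
```

View pics/s0.png

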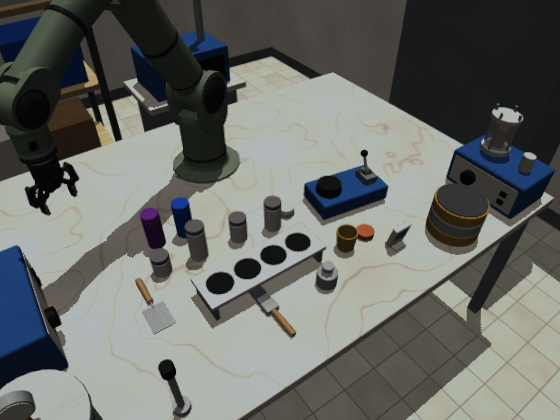

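View pics/t0.png

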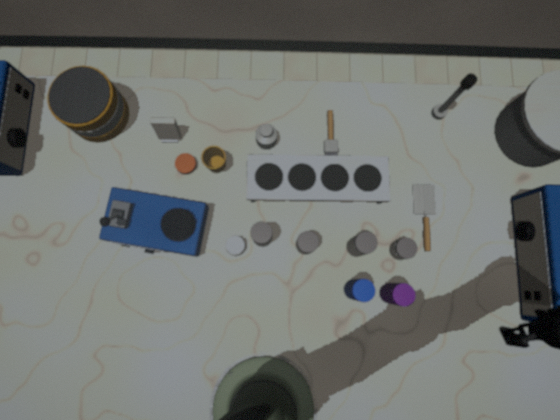

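The top view shows the mixer at left (pad (178,224), switch (105,220)) and the shelf discs at (268..368,177). Four grey jars are at (262,233), (308,242), (364,242) and (404,247). The blue and purple look-alikes are at (361,290) and (399,294), and a flat tin is at (236,245).

```bash
cat >> h.py <<'E'
def cyl(P,r=.029,band=.004):
    "P: world points of one upright thing -> height, axis xy"
    h=np.percentile(P[:,2],97); T=P[P[:,2]>h-band]
    c,rr=cv2.minEnclosingCircle(T[:,:2].astype(np.float32))
    return h,np.array(c),rr,np.median(T[:,:2],0)
def jars(f,cen,rad=.045):
    P,_=cloud(f)
    for c in cen:
        Q=P[(np.hypot(*(P[:,:2]-c).T)<rad)&(P[:,2]>.02)&(P[:,2]<.16)]
        print(len(Q),*[np.round(x,4) for x in cyl(Q)])
E
python3 - <<'E'
from h import *
f=grab_frame('top')
P,uv=cloud(f); 
W=np.full((420,560,3),np.nan);W[uv[:,1],uv[:,0]]=P
for n,(u,v) in dict(pad=(178,224),jA=(262,233),jB=(308,242),jC=(364,242),jD=(404,247),blue=(361,290),pur=(399,294),d1=(268,177),d2=(302,177),d3=(335,177),d4=(368,177),tin=(236,245),cup=(214,158),stone=(185,163),sw=(105,220),weight=(265,133)).items(): print(n,np.round(W[v,u],3))
for n in ['jar1','jar2','jar3','jar4','cup','tin','stone','weight','switch']:
  for r in regions_of(n,'top')[:5]:
    Q,_=cloud(f,r['mask']); print(n,round(r['p'],2),r['box'],*[np.round(x,4) for x in cyl(Q)])
# discs: dark pixels at z~.07
g=f['pixels'].max(2); Z=W[:,:,2]
m=((g<70)&(abs(Z-.07)<.012)).astype(np.uint8)
n,l,s,c=cv2.connectedComponentsWithStats(m)
for i in range(1,n):
  if s[i,4]>250: Q=W[l==i]; print('disc',s[i],np.round(Q.mean(0),4),(Q[:,:2].min(0)+Q[:,:2].max(0))/2,np.ptp(Q,0).round(3))
m=((g<70)&(abs(Z-.104)<.012)).astype(np.uint8)
n,l,s,c=cv2.connectedComponentsWithStats(m)
for i in range(1,n):
  if s[i,4]>250: Q=W[l==i]; print('pad',s[i],np.round(Q.mean(0),4),np.ptp(Q,0).round(3))
px=f['pixels'].astype(int); m=((px[:,:,2]>px[:,:,0]*1.8)&(abs(Z-.07)<.01)&(np.indices(Z.shape)[1]<230)&(np.indices(Z.shape)[1]>60))
m|=((abs(Z-.104)<.01)&(np.hypot(np.indices(Z.shape)[1]-178,np.indices(Z.shape)[0]-224)<25))
Q=W[m][:,:2].astype(np.float32); r=cv2.minAreaRect(Q); print('cabinet',r)
E
```

```text
pad [0.483 0.235 0.103]
jA [0.462 0.012 0.114]
jB [ 0.442 -0.109  0.096]
jC [ 0.441 -0.249  0.135]
jD [ 0.435 -0.371  0.075]
blue [ 0.321 -0.239  0.136]
pur [ 0.312 -0.334  0.135]
d1 [0.624 0.001 0.073]
d2 [ 0.626 -0.094  0.071]
d3 [ 0.627 -0.186  0.073]
d4 [ 0.63  -0.279  0.071]
tin [0.436 0.087 0.032]
cup [0.697 0.165 0.006]
stone [0.674 0.246 0.023]
sw [0.48  0.399 0.17 ]
weight [0.75  0.012 0.079]
jar1 0.92 [296.0, 231.5, 319.9, 254.5] 0.0989 [ 0.4432 -0.1074] 0.0287 [ 0.4441 -0.1065]
jar1 0.8 [345.8, 280.6, 376.0, 302.1] 0.1384 [ 0.3194 -0.2447] 0.0287 [ 0.3205 -0.2461]
jar1 0.77 [390.0, 238.7, 415.8, 259.0] 0.0777 [ 0.4322 -0.3768] 0.0286 [ 0.4327 -0.3759]
jar1 0.74 [247.2, 224.3, 269.3, 246.4] 0.1189 [0.4635 0.016 ] 0.0286 [0.4653 0.015 ]
jar1 0.7 [379.6, 278.9, 418.3, 306.9] 0.1381 [ 0.3118 -0.3468] 0.0284 [ 0.3101 -0.3458]
jar2 0.92 [296.0, 231.5, 319.9, 254.5] 0.0989 [ 0.4432 -0.1074] 0.0287 [ 0.4441 -0.1065]
jar2 0.8 [345.8, 280.6, 376.0, 302.1] 0.1384 [ 0.3194 -0.2447] 0.0287 [ 0.3205 -0.2461]
jar2 0.77 [390.0, 238.7, 415.8, 259.0] 0.0777 [ 0.4322 -0.3768] 0.0286 [ 0.4327
[... 2307 characters left out ...]
58  -0.18492548] [0.071 0.071 0.01 ]
disc [355 165  26  26 520] [ 0.6287 -0.2765  0.0708] [ 0.62833353 -0.27732753] [0.073 0.071 0.013]
disc [524 241  15  80 458] [ 0.3529 -0.7158  0.0693] [ 0.3520018  -0.71425441] [0.213 0.014 0.024]
pad [  0  66  19 102 648] [0.7779 0.727  0.1028] [0.291 0.034 0.024]
pad [ 68  84  50  47 284] [0.7826 0.4658 0.1049] [0.135 0.121 0.024]
pad [511  93  49  66 432] [ 0.7558 -0.7187  0.1041] [0.185 0.127 0.024]
pad [523 189  22 121 892] [ 0.438  -0.7129  0.104 ] [0.319 0.032 0.024]
pad [161 208  31  32 759] [0.4835 0.2396 0.1049] [0.083 0.08  0.017]
cabinet ((0.49560463428497314, 0.3129041790962219), (0.26387009024620056, 0.14459823071956635), 81.31580352783203)
```

Request:
play_rows:
  plan:
    - [[0,0,-0.2],[0,0,-0.95],1]
    - [[0,0,-0.2],[0,0,-0.95],1]
    - [[0,0,-0.2],[0,0,-0.95],1]
    - [[0,0,-0.2],[0,0,-0.95],1]
    - [[0,0,0],[0,0,-0.95],1]
    - [[0,0,0],[0,0,-0.95],1]
    - [[0,0,0],[0,0,-0.95],1]
    - [[0,0,0],[0,0,-0.98],1]
    - [[1,0.9,0],[0,0,0],1]
    - [[1,0.9,0],[0,0,0],1]
    - [[1,0.9,0],[0,0,0],1]
    - [[1,0.9,0],[0,0,0],1]
    - [[1,0.9,0],[0,0,0],1]
    - [[1,0.9,0],[0,0,0],1]
    - [[1,0.9,0],[0,0,0],1]
    - [[1,0.9,0],[0,0,0],1]
    - [[1,0.9,0],[0,0,0],1]
    - [[1,0.9,0],[0,0,0],1]
  newtons: 40

```text
clock: 2.85
position: [0.4839, -0.3185, 0.2654]
tool_rot: [3.141, 0.0, 1.57]
force: [-0.4, -0.3, -0.1]
grip_width: 0.0003
finger_force: 0.0
```

Request:
play_rows:
  plan:
    - [[1,0,0],[0,0,0],1]
    - [[1,0,0],[0,0,0],1]
    - [[1,0,0],[0,0,0],1]
    - [[1,0,0],[0,0,0],1]
    - [[1,0,0],[0,0,0],1]
    - [[1,0,0],[0,0,0],1]
    - [[1,0,0],[0,0,0],1]
    - [[1,0,0],[0,0,0],1]
    - [[1,0,0],[0,0,0],1]
    - [[1,0,0],[0,0,0],1]
    - [[1,0,0],[0,0,0],1]
    - [[1,0,0],[0,0,0],1]
    - [[1,0,0],[0,0,0],1]
    - [[1,0,0],[0,0,0],1]
    - [[1,0,0],[0,0,0],1]
    - [[1,0,0],[0,0,0],1]
    - [[1,0,0],[0,0,0],1]
    - [[1,0,0],[0,0,0],1]
    - [[1,0,0],[0,0,0],1]
    - [[1,0,0],[0,0,0],1]

```text
clock: 5.35
position: [0.4836, 0.1814, 0.2654]
tool_rot: [3.141, 0.0, 1.57]
force: [0.2, 0.9, 0.0]
grip_width: -0.0002
finger_force: 0.0
```

Request:
play_rows:
  plan:
    - [[1,-0.3,0],[0,0,0],1]
    - [[1,-0.3,0],[0,0,0],1]
    - [[1,-0.3,0],[0,0,0],1]
    - [[1,-0.3,0],[0,0,0],1]
    - [[1,-0.3,0],[0,0,0],1]
    - [[1,-0.3,0],[0,0,0],1]
    - [[1,-0.3,0],[0,0,0],1]
    - [[1,0,0],[0,0,0],1]
    - [[1,0,0],[0,0,0],1]
    - [[0,0,0],[0,0,0],1]

```text
clock: 6.6
position: [0.4305, 0.4072, 0.2651]
tool_rot: [-3.141, -0.001, 1.572]
force: [0.7, -0.1, 0.5]
grip_width: 0.0002
finger_force: 0.0
```

Request:
play_rows:
  plan:
    - [[0,0,0.9],[0,0,0],1]
    - [[0,0,0.9],[0,0,0],1]
    - [[0,0,0.9],[0,0,0],1]
    - [[0,0,0.9],[0,0,0],1]
    - [[0,0,0.6],[0,0,0],1]
    - [[0,0.3,0],[0,0,0],1]
    - [[-0.05,0.3,0],[0,0,0],1]
    - [[-0.05,0.3,0],[0,0,0],1]
    - [[-0.05,0.3,0],[0,0,0],1]
    - [[-0.05,0.3,0],[0,0,0],1]
    - [[-0.05,0.3,0],[0,0,0],1]
    - [[-0.05,0.3,0],[0,0,0],1]
    - [[-0.05,0.3,0],[0,0,0],1]
    - [[-0.05,0.3,0],[0,0,0],1]
    - [[-0.05,0.3,0],[0,0,0],1]
    - [[-0.05,0.2,0],[0,0,0],1]
    - [[-0.05,0.2,0],[0,0,0],1]

```text
clock: 8.72
position: [0.5163, 0.3918, 0.1602]
tool_rot: [-3.141, 0.0, 1.57]
force: [-0.6, -0.3, -1.0]
grip_width: 0.0003
finger_force: 0.5
```

```bash
python3 - <<'E'
from h import *
f=grab_frame('scene');cv2.imwrite('pics/s1.png',cv2.resize(f['pixels'][130:230,290:410,::-1],None,fx=5,fy=5))
print(bot.observe()['qpos'])
E
```

```text
[-0.39596392  0.70130052 -0.53827242  1.58785391  0.41347822  0.96806978
 -1.06878751]
```

View pics/s1.png

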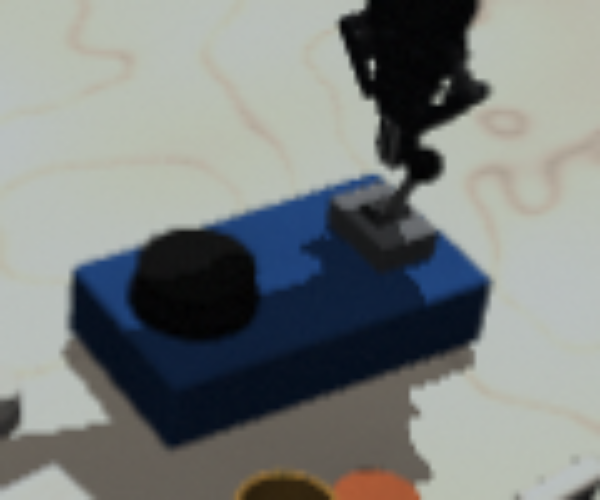

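The crop shows the lever leaning away past the centre, with its ball at (425,165) against the fingers. I'll nudge it to its stop.

Request:
play_rows:
  plan:
    - [[0,0.1,0],[0,0,0],1]
    - [[0,0.1,0],[0,0,0],1]
    - [[0,0,0],[0,0,0],1]

```text
clock: 9.15
position: [0.5193, 0.392, 0.1601]
tool_rot: [-3.138, 0.001, 1.571]
force: [-12.1, -2.0, 2.6]
grip_width: -0.0
finger_force: 6.3
```

Request:
play_rows:
  plan:
    - [[0,0.1,0],[0,0,0],1]
    - [[0,0.1,0],[0,0,0],1]
    - [[0,0,0],[0,0,0],1]

```text
clock: 9.52
position: [0.5205, 0.3922, 0.1598]
tool_rot: [-3.132, 0.003, 1.573]
force: [-38.5, -9.8, 16.4]
grip_width: 0.0002
finger_force: 19.2
```

Request:
play_rows:
  plan:
    - [[0,-0.5,0],[0,0,0],1]
    - [[0,-0.8,0],[0,0,0],1]
    - [[0,0,-0.9],[0,0,0],1]
    - [[0,0,-0.9],[0,0,0],1]
    - [[0,0,-0.9],[0,0,0],-1]
    - [[0,0,-0.9],[0,0,0],-1]
    - [[-1,0,-0.7],[0,0,0],-1]
    - [[-1,0,0],[0,0,0],-1]
    - [[-1,0,0],[0,0,0],-1]
    - [[-1,0,0],[0,0,0],-1]
    - [[-1,0,0],[0,0,0],-1]
    - [[-1,0,0],[0,0,0],-1]
    - [[-1,0,0],[0,0,0],-1]
    - [[-1,0,0],[0,0,0],-1]
    - [[-1,0,0],[0,0,0],-1]
    - [[-1,0,0],[0,0,0],-1]
    - [[-1,0,0],[0,0,0],-1]
    - [[-1,0,0],[0,0,0],-1]
    - [[-1,0,0],[0,0,0],-1]
    - [[-1,0,0],[0,0,0],-1]

```text
clock: 12.02
position: [0.4936, 0.0411, 0.2681]
tool_rot: [3.141, 0.0, 1.57]
force: [0.2, 0.1, 0.0]
grip_width: 0.0853
finger_force: 0.0
```

Request:
play_rows:
  plan:
    - [[-1,0,0],[0,0,0],-1]
    - [[-1,0,0],[0,0,0],-1]
    - [[-1,0,0],[0,0,0],-1]
    - [[-1,0,0],[0,0,0],-1]
    - [[-1,0,0],[0,0,0],-1]
    - [[-1,0,0],[0,0,0],-1]
    - [[-1,0,0],[0,0,0],-1]
    - [[-1,0,0],[0,0,0],-1]
    - [[-1,-0.3,0],[0,0,0],-1]
    - [[-1,-0.3,0],[0,0,0],-1]
    - [[-1,-0.3,0],[0,0,0],-1]
    - [[-1,-0.3,0],[0,0,0],-1]
    - [[-1,-0.3,0],[0,0,0],-1]
    - [[-1,-0.3,0],[0,0,0],-1]
    - [[-1,-0.3,0],[0,0,0],-1]
    - [[-1,-0.3,0],[0,0,0],-1]
    - [[0,0,0],[0,0,0],-1]

```text
clock: 14.15
position: [0.4324, -0.3598, 0.2678]
tool_rot: [-3.142, 0.001, 1.568]
force: [-0.2, 0.2, -0.6]
grip_width: 0.0854
finger_force: 0.0
```

```bash
python3 - <<'E'
from h import *
f=grab_frame('top');save('t1',f)
jars(f,[(.462,.014),(.443,-.108),(.44,-.252),(.432,-.377)])
for n in ('switch','jar1'):
  for r in regions_of(n,'top')[:6]:
    Q,_=cloud(f,r['mask']); print(n,round(r['p'],2),r['box'],*[np.round(x,4) for x in cyl(Q)])
E
```

```text
435 0.1188 [0.4636 0.0159] 0.0285 [0.4637 0.0171]
325 0.099 [ 0.47   -0.1091] 0.0282 [ 0.4686 -0.1115]
569 0.138 [ 0.4397 -0.2537] 0.0283 [ 0.4407 -0.2538]
471 0.0781 [ 0.433  -0.3775] 0.0288 [ 0.4326 -0.3772]
switch 0.66 [108.9, 192.5, 119.9, 211.0] 0.1742 [0.543  0.3916] 0.0066 [0.5442 0.3905]
jar1 0.96 [343.6, 229.0, 377.8, 256.4] 0.138 [ 0.4397 -0.2537] 0.0283 [ 0.4404 -0.2537]
jar1 0.93 [391.2, 238.4, 416.1, 259.6] 0.078 [ 0.4328 -0.3773] 0.0286 [ 0.4326 -0.3771]
jar1 0.84 [343.4, 277.7, 376.8, 304.1] 0.1383 [ 0.3198 -0.2448] 0.0288 [ 0.3185 -0.2438]
jar1 0.75 [295.0, 219.0, 321.5, 242.5] 0.099 [ 0.4742 -0.1102] 0.0288 [ 0.474  -0.1115]
jar1 0.73 [252.2, 225.0, 272.5, 245.5] 0.1186 [0.4636 0.0159] 0.0285 [0.4637 0.0169]
jar1 0.69 [378.6, 279.6, 416.7, 307.1] 0.1385 [ 0.3115 -0.3464] 0.0286 [ 0.3102 -0.3459]
```

View pics/t1.png

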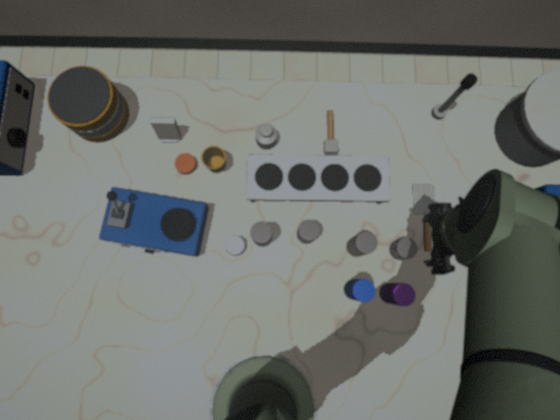

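Request:
play_rows:
  plan:
    - [[-0.7,0,0.8],[0,0,0],-1]
    - [[0,0,0.8],[0,0,0],-1]
    - [[0,0,0.8],[0,0,0],-1]
    - [[0,0,0.8],[0,0,0],-1]
    - [[0,0,0.8],[0,0,0],-1]
    - [[0,0,0.8],[0,0,0],-1]
    - [[0,0,0.8],[0,0,0],-1]
    - [[0,0,0.8],[0,0,0],-1]
    - [[0,0,0.8],[0,0,0],-1]
    - [[0,0,0.8],[0,0,0],-1]
    - [[0,0,0.8],[0,0,0],-1]
    - [[0,0,0],[0,0,0],-1]
    - [[0,0,0],[0,0,0],1]
    - [[0,0,0],[0,0,0],1]
    - [[0,0,0],[0,0,0],1]
    - [[0,0,0],[0,0,0],1]
    - [[0,0,0],[0,0,0],1]
    - [[0,0,0],[0,0,0],1]
  newtons: 50

```text
clock: 16.55
position: [0.4336, -0.3758, 0.0488]
tool_rot: [3.141, 0.001, 1.57]
force: [-0.5, 1.3, 5.6]
grip_width: 0.057
finger_force: 52.1
```

Request:
play_rows:
  plan:
    - [[0,0,-0.5],[0,0,0],1]
    - [[0,0,-0.9],[0,0,0],1]
    - [[0,0,-0.9],[0,0,0],1]
    - [[0,0,-0.9],[0,0,0],1]
    - [[0,0,-0.9],[0,0,0],1]
    - [[0,0,-0.9],[0,0,0],1]
    - [[0,0,-0.9],[0,0,0],1]
    - [[0.5,0,-0.7],[0,0,0],1]
    - [[0.9,0.2,0],[0,0,0],1]
    - [[0.9,0.2,0],[0,0,0],1]
    - [[0.9,0.2,0],[0,0,0],1]
    - [[0.9,0.2,0],[0,0,0],1]
    - [[0.9,0.2,0],[0,0,0],1]
    - [[0.9,0.2,0],[0,0,0],1]
    - [[0.9,0.2,0],[0,0,0],1]
    - [[0.9,0.2,0],[0,0,0],1]
    - [[0.9,0.2,0],[0,0,0],1]
    - [[0.9,0.2,0],[0,0,0],1]
    - [[0.9,0,0],[0,0,0],1]
    - [[0.9,0,0],[0,0,0],1]

```text
clock: 19.05
position: [0.4829, -0.0916, 0.2133]
tool_rot: [3.142, 0.0, 1.571]
force: [0.2, -0.2, -2.3]
grip_width: 0.0572
finger_force: 53.6
```

Request:
play_rows:
  plan:
    - [[0.9,0,0],[0,0,0],1]
    - [[0.9,0,0],[0,0,0],1]
    - [[0.9,0,0],[0,0,0],1]
    - [[0.9,0,0],[0,0,0],1]
    - [[0.9,0,0],[0,0,0],1]
    - [[0.9,0,0],[0,0,0],1]
    - [[0.9,0,0],[0,0,0],1]
    - [[0.9,0,0],[0,0,0],1]
    - [[0.9,0,0],[0,0,0],1]
    - [[0.9,0,0],[0,0,0],1]
    - [[0.9,0,0],[0,0,0],1]
    - [[0.9,0,0],[0,0,0],1]
    - [[0.9,0,0],[0,0,0],1]
    - [[0.8,0,0],[0,0,0],1]
    - [[0.5,0,0],[0,0,0],1]
    - [[0,0,0],[0,0,0],1]
    - [[0,0,0],[0,0,0],1]

```text
clock: 21.18
position: [0.4836, 0.2311, 0.2127]
tool_rot: [-3.141, 0.001, 1.57]
force: [-0.4, -0.1, -1.1]
grip_width: 0.0571
finger_force: 53.6
```

```bash
python3 - <<'E'
from h import *
f=grab_frame('scene')
cv2.imwrite('pics/s2.png',cv2.resize(f['pixels'][120:230,270:410,::-1],None,fx=4,fy=4))
for cam in('top','scene'):
  f=grab_frame(cam)
  for r in regions_of('jar1',cam)[:7]:
    Q,_=cloud(f,r['mask'])
    print(cam,round(r['p'],2),r['box'],*[np.round(x,4) for x in cyl(Q)])
print(bot.observe()['force'])
E
```

```text
top 0.94 [343.9, 232.4, 380.4, 255.8] 0.1381 [ 0.44  -0.253] 0.0284 [ 0.4384 -0.2521]
top 0.91 [297.1, 221.6, 318.8, 244.5] 0.0985 [ 0.4742 -0.1102] 0.0285 [ 0.4746 -0.1091]
top 0.76 [251.1, 223.0, 270.8, 247.8] 0.1189 [0.4626 0.0156] 0.0277 [0.4599 0.0152]
top 0.69 [378.8, 279.9, 416.2, 311.2] 0.1377 [ 0.3122 -0.3457] 0.0291 [ 0.3102 -0.3465]
top 0.56 [343.6, 280.1, 376.0, 302.0] 0.1384 [ 0.3194 -0.2446] 0.0288 [ 0.3183 -0.2438]
scene 0.94 [175.5, 196.5, 192.2, 235.4] 0.1362 [ 0.3555 -0.252 ] 0.0613 [ 0.3258 -0.2484]
scene 0.71 [230.2, 215.8, 248.9, 249.3] 0.0962 [ 0.4788 -0.1162] 0.0289 [ 0.4799 -0.1164]
scene 0.7 [320.0, 146.1, 336.0, 176.5] 0.2402 [0.4879 0.2238] 0.0295 [0.4853 0.2183]
scene 0.63 [140.2, 207.3, 164.2, 249.0] 0.1358 [ 0.3162 -0.3489] 0.0277 [ 0.3175 -0.3469]
scene 0.56 [268.0, 194.3, 282.8, 232.0] 0.1158 [0.4673 0.0124] 0.0292 [0.4695 0.011 ]
scene 0.56 [183.9, 222.9, 210.3, 264.3] 0.1356 [ 0.4459 -0.2568] 0.0297 [ 0.4469 -0.2563]
[ 0.19366892  0.38402155 -1.66229703]
```

View pics/s2.png

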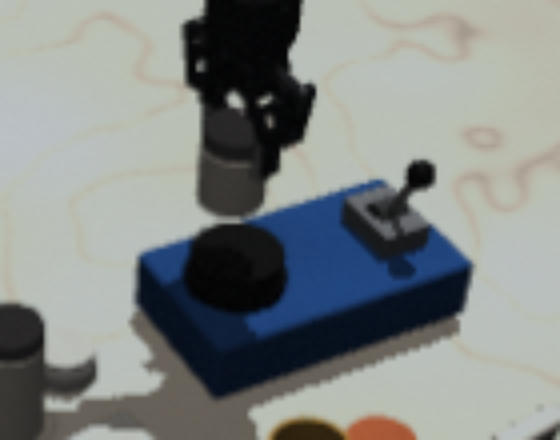

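Request:
play_rows:
  plan:
    - [[0.38,0,0],[0,0,0],1]
    - [[0,0,0.6],[0,0,0],1]
    - [[0,0,0.6],[0,0,0],1]
    - [[0,0,0.6],[0,0,0],1]
    - [[0,0,0.4],[0,0,0],1]
    - [[0,0,0.2],[0,0,0],1]
    - [[0,0,0.2],[0,0,0],1]
    - [[0,0,0.2],[0,0,0],1]
    - [[0,0,0.1],[0,0,0],1]
    - [[0,0,0],[0,0,0],1]
  newtons: 70

```text
clock: 22.68
position: [0.4835, 0.2414, 0.1409]
tool_rot: [3.141, 0.0, 1.57]
force: [-6.1, -2.4, 11.0]
grip_width: 0.0568
finger_force: 76.9
```

Request:
play_rows:
  plan:
    - [[0,0,0.1],[0,0,0],1]
    - [[0,0,0.05],[0,0,0],1]
    - [[0,0,0],[0,0,0],1]

```text
clock: 23.05
position: [0.4837, 0.2417, 0.1402]
tool_rot: [3.139, 0.001, 1.57]
force: [-24.3, -12.9, 78.2]
grip_width: 0.0567
finger_force: 83.7
```

Request:
play_rows:
  plan:
    - [[0,0,-0.06],[0,0,0],1]
    - [[0,0,0],[0,0,0],1]
    - [[0,0,0],[0,0,0],1]
    - [[0,0,0],[0,0,0],1]
    - [[0,0,0],[0,0,0],1]
    - [[0,0,0],[0,0,0],1]
    - [[0,0,0],[0,0,0],1]
    - [[0,0,0],[0,0,0],1]
    - [[0,0,0],[0,0,0],1]
    - [[0,0,0],[0,0,0],1]
    - [[0,0,0],[0,0,0],1]
    - [[0,0,0],[0,0,0],1]
    - [[0,0,0],[0,0,0],1]

```text
clock: 24.68
position: [0.4836, 0.2416, 0.1405]
tool_rot: [3.14, 0.0, 1.57]
force: [-16.3, -8.8, 51.2]
grip_width: 0.0566
finger_force: 79.6
```

Request:
play_rows:
  plan:
    - [[0,0,-0.5],[0,0,0],1]
    - [[0,0,-0.8],[0,0,0],1]
    - [[0,0,-0.9],[0,0,0],1]
    - [[0,0,-0.8],[0,0,0],1]
    - [[-0.96,0.57,0],[0,0,0],1]
    - [[-0.96,0.57,0],[0,0,0],1]
    - [[-0.96,0.57,0],[0,0,0],1]
    - [[-0.96,0.57,0],[0,0,0],1]
    - [[-0.96,0.57,0],[0,0,0],1]
    - [[-0.96,0.57,0],[0,0,0],1]
    - [[-0.96,0.57,0],[0,0,0],1]
    - [[-0.96,0.57,0],[0,0,0],1]
    - [[-0.96,0.57,0],[0,0,0],1]
    - [[-0.96,0.57,0],[0,0,0],1]
    - [[0,0,0],[0,0,0],1]
    - [[0,0,0],[0,0,0],1]

```text
clock: 26.68
position: [0.6258, 0.0019, 0.213]
tool_rot: [3.142, -0.0, 1.571]
force: [0.3, -0.8, -2.1]
grip_width: 0.0567
finger_force: 75.0
```

Request:
play_rows:
  plan:
    - [[0,0,0.8],[0,0,0],1]
    - [[0,0,0.8],[0,0,0],1]
    - [[0,0,0.8],[0,0,0],1]
    - [[0,0,0.6],[0,0,0],1]
    - [[0,0,0.4],[0,0,0],1]
    - [[0,0,0.2],[0,0,0],1]
    - [[0,0,0.14],[0,0,0],1]
    - [[0,0,0],[0,0,0],1]

```text
clock: 27.68
position: [0.626, 0.0013, 0.1197]
tool_rot: [3.141, 0.0, 1.57]
force: [-0.1, -0.9, -0.0]
grip_width: 0.0568
finger_force: 75.1
```

Request:
play_rows:
  plan:
    - [[0,0,0.03],[0,0,0],1]
    - [[0,0,0],[0,0,0],-1]
    - [[0,0,0],[0,0,0],-1]
    - [[0,0,0],[0,0,0],-1]
    - [[0,0,0],[0,0,0],-1]
    - [[0,0,-0.6],[0,0,0],-1]
    - [[0,0,-1],[0,0,0],-1]
    - [[0,0,-1],[0,0,0],-1]
    - [[0,0,-1],[0,0,0],-1]
    - [[0,0,-1],[0,0,0],-1]
    - [[0,0,-0.4],[0,0,0],-1]
    - [[-0.7,-0.95,0],[0,0,0],-1]
    - [[-0.7,-0.95,0],[0,0,0],-1]
    - [[-0.7,-0.95,0],[0,0,0],-1]
    - [[-0.7,-0.95,0],[0,0,0],-1]
    - [[-0.7,-0.95,0],[0,0,0],-1]
    - [[-0.7,-0.95,0],[0,0,0],-1]
    - [[0,0,0],[0,0,0],-1]

```text
clock: 29.92
position: [0.482, -0.1049, 0.2439]
tool_rot: [-3.141, 0.001, 1.568]
force: [0.2, 0.8, 0.4]
grip_width: 0.0853
finger_force: 0.0
```

```bash
cat > see.py <<'E'
from h import *
for cam in('top','scene','wrist'):
  f=grab_frame(cam)
  for r in regions_of('jar1',cam)[:8]:
    Q,_=cloud(f,r['mask'])
    if len(Q)<20: continue
    print(cam,round(r['p'],2),np.array(r['box'],int),*[np.round(x,4) for x in cyl(Q)])
  save('x_'+cam,f)
print(bot.observe()['position'])
E
python3 see.py
```

```text
top 0.95 [251 225 271 247] 0.1188 [0.4635 0.016 ] 0.0284 [0.4638 0.0154]
top 0.72 [259 157 281 187] 0.1488 [ 0.6249 -0.001 ] 0.0285 [ 6.25e-01 -5.00e-04]
top 0.38 [110 192 121 210] 0.1726 [0.5459 0.3927] 0.0104 [0.5439 0.3925]
scene 0.98 [136 212 164 247] 0.1363 [ 0.3159 -0.3489] 0.029 [ 0.3172 -0.346 ]
scene 0.95 [289 218 308 251] 0.1463 [ 0.6313 -0.005 ] 0.0299 [ 0.6306 -0.0075]
scene 0.95 [265 194 282 228] 0.1156 [0.469  0.0121] 0.0306 [0.4684 0.0111]
scene 0.88 [171 198 192 237] 0.1361 [ 0.3258 -0.2483] 0.0299 [ 0.327  -0.2477]
scene 0.78 [183 221 211 262] 0.1361 [ 0.4461 -0.2557] 0.0287 [ 0.4481 -0.2558]
scene 0.61 [234 217 249 250] 0.0963 [ 0.4801 -0.1159] 0.0283 [ 0.4793 -0.117 ]
wrist 0.81 [ 68 263 159 346] 0.135 [ 0.3693 -0.159 ] 0.094 [ 0.3163 -0.2205]
wrist 0.75 [421  12 548 108] 0.1471 [ 0.6267 -0.0038] 0.0294 [ 0.6254 -0.0033]
wrist 0.74 [198 273 268 392] 0.1366 [ 0.4515 -0.1845] 0.0957 [ 0.4408 -0.2476]
wrist 0.66 [235 152 303 236] 0.0969 [ 0.4761 -0.1131] 0.0289 [ 0.4759 -0.1116]
wrist 0.61 [ 90 351 170 415] 0.1288 [ 0.3753 -0.206 ] 0.1443 [ 0.3101 -0.3205]
[ 0.4837863  -0.10299842  0.2436804 ]
```

Request:
play_rows:
  plan:
    - [[-0.26,-0.34,0.75],[0,0,0],-1]
    - [[0,0,0.8],[0,0,0],-1]
    - [[0,0,0.8],[0,0,0],-1]
    - [[0,0,0.8],[0,0,0],-1]
    - [[0,0,0.8],[0,0,0],-1]
    - [[0,0,0.8],[0,0,0],-1]
    - [[0,0,0.8],[0,0,0],-1]
    - [[0,0,0.8],[0,0,0],-1]
    - [[0,0,0.6],[0,0,0],-1]
    - [[0,0,0.4],[0,0,0],-1]
    - [[0,0,0],[0,0,0],-1]
    - [[0,0,0],[0,0,0],1]
    - [[0,0,0],[0,0,0],1]
    - [[0,0,0],[0,0,0],1]
    - [[0,0,0],[0,0,0],1]
    - [[0,0,0],[0,0,0],1]
  newtons: 70

```text
clock: 32.22
position: [0.4752, -0.1102, 0.0609]
tool_rot: [3.141, 0.0, 1.57]
force: [-1.0, 1.5, 10.5]
grip_width: 0.0568
finger_force: 72.2
```

Request:
play_rows:
  plan:
    - [[0,0,-0.5],[0,0,0],1]
    - [[0,0,-0.9],[0,0,0],1]
    - [[0,0,-0.95],[0,0,0],1]
    - [[0,0,-0.95],[0,0,0],1]
    - [[0,0,-0.95],[0,0,0],1]
    - [[0.5,0,-0.95],[0,0,0],1]
    - [[0.8,0.35,-0.95],[0,0,0],1]
    - [[1,0,0],[0,0,0],1]
    - [[1,0,0],[0,0,0],1]
    - [[1,0,0],[0,0,0],1]
    - [[1,0,0],[0,0,0],1]
    - [[1,0,0],[0,0,0],1]
    - [[1,0,0],[0,0,0],1]
    - [[1,0,0],[0,0,0],1]
    - [[1,0,0],[0,0,0],1]
    - [[1,0,0],[0,0,0],1]
    - [[1,0,0],[0,0,0],1]
    - [[1,0,0],[0,0,0],1]
    - [[1,0,0],[0,0,0],1]
    - [[0.75,0,0],[0,0,0],1]

```text
clock: 34.72
position: [0.4837, 0.2421, 0.2146]
tool_rot: [3.141, -0.0, 1.571]
force: [1.3, -0.4, -1.1]
grip_width: 0.0566
finger_force: 74.8
```

Request:
play_rows:
  plan:
    - [[0,0,0],[0,0,0],1]
    - [[0,0,0],[0,0,0],1]

```text
clock: 34.98
position: [0.4839, 0.2404, 0.2139]
tool_rot: [-3.142, 0.001, 1.57]
force: [1.0, -0.1, -2.3]
grip_width: 0.0567
finger_force: 74.8
```

Request:
play_rows:
  plan:
    - [[0,0,0.6],[0,0,0],1]
    - [[0,0,0.6],[0,0,0],1]
    - [[0,0,0.4],[0,0,0],1]
    - [[0,0,0.3],[0,0,0],1]
    - [[0,0,0.2],[0,0,0],1]
    - [[0,0,0.2],[0,0,0],1]
    - [[0,0,0.15],[0,0,0],1]
    - [[0,0,0.05],[0,0,0],1]
    - [[0,0,0],[0,0,0],1]
    - [[0,0,0],[0,0,0],1]

```text
clock: 36.22
position: [0.4837, 0.2413, 0.1527]
tool_rot: [3.141, 0.0, 1.57]
force: [-9.9, -5.6, 29.6]
grip_width: 0.0571
finger_force: 78.2
```

Request:
play_rows:
  plan:
    - [[0,0,0.03],[0,0,0],1]
    - [[0,0,0],[0,0,0],1]
    - [[0,0,0],[0,0,0],1]
    - [[0,0,0],[0,0,0],1]
    - [[0,0,0],[0,0,0],1]
    - [[0,0,0],[0,0,0],1]
    - [[0,0,0],[0,0,0],1]
    - [[0,0,0],[0,0,0],1]
    - [[0,0,0],[0,0,0],1]
    - [[0,0,0],[0,0,0],1]
    - [[0,0,0],[0,0,0],1]
    - [[0,0,0],[0,0,0],1]

```text
clock: 37.72
position: [0.4838, 0.2414, 0.1526]
tool_rot: [3.14, 0.0, 1.57]
force: [-13.8, -8.0, 42.8]
grip_width: 0.0569
finger_force: 79.3
```

Request:
play_rows:
  plan:
    - [[0,0,-0.5],[0,0,0],1]
    - [[0,0,-0.9],[0,0,0],1]
    - [[0,0,-0.9],[0,0,0],1]
    - [[0,0,-0.9],[0,0,0],1]
    - [[-0.95,0.41,-0.2],[0,0,0],1]
    - [[-0.95,0.41,0],[0,0,0],1]
    - [[-0.95,0.41,0],[0,0,0],1]
    - [[-0.95,0.41,0],[0,0,0],1]
    - [[-0.95,0.41,0],[0,0,0],1]
    - [[-0.95,0.41,0],[0,0,0],1]
    - [[-0.95,0.41,0],[0,0,0],1]
    - [[-0.95,0.41,0],[0,0,0],1]
    - [[-0.95,0.41,0],[0,0,0],1]
    - [[-0.95,0.41,0],[0,0,0],1]
    - [[-0.95,0.41,0],[0,0,0],1]
    - [[-0.95,0.41,0],[0,0,0],1]
    - [[-0.95,0.41,0],[0,0,0],1]
    - [[-0.95,0.41,0],[0,0,0],1]
    - [[0,0,0],[0,0,0],1]
    - [[0,0,0],[0,0,0],1]

```text
clock: 40.22
position: [0.627, -0.0907, 0.2355]
tool_rot: [-3.142, -0.0, 1.571]
force: [0.7, 0.6, -1.5]
grip_width: 0.0567
finger_force: 74.8
```

Request:
play_rows:
  plan:
    - [[0,0.04,0.8],[0,0,0],1]
    - [[0,0,0.8],[0,0,0],1]
    - [[0,0,0.8],[0,0,0],1]
    - [[0,0,0.6],[0,0,0],1]
    - [[0,0,0.6],[0,0,0],1]
    - [[0,0,0.3],[0,0,0],1]
    - [[0,0,0.2],[0,0,0],1]
    - [[0,0,0.08],[0,0,0],1]
    - [[0,0,0],[0,0,0],1]

```text
clock: 41.35
position: [0.6283, -0.0914, 0.1314]
tool_rot: [3.141, 0.0, 1.57]
force: [-0.4, -0.0, -1.3]
grip_width: 0.057
finger_force: 75.1
```

Request:
play_rows:
  plan:
    - [[0,0,0.03],[0,0,0],1]
    - [[0,0,0],[0,0,0],-1]
    - [[0,0,0],[0,0,0],-1]
    - [[0,0,0],[0,0,0],-1]
    - [[0,0,0],[0,0,0],-1]
    - [[0,0,-0.6],[0,0,0],-1]
    - [[0,0,-1],[0,0,0],-1]
    - [[0,0,-1],[0,0,0],-1]
    - [[0,0,-1],[0,0,0],-1]
    - [[0,0,-1],[0,0,0],-1]
    - [[0,0,-0.6],[0,0,0],-1]
    - [[0.62,-0.93,0],[0,0,0],-1]
    - [[0.62,-0.93,0],[0,0,0],-1]
    - [[0.62,-0.93,0],[0,0,0],-1]
    - [[0.62,-0.93,0],[0,0,0],-1]
    - [[0.62,-0.93,0],[0,0,0],-1]
    - [[0.62,-0.93,0],[0,0,0],-1]
    - [[0.62,-0.93,0],[0,0,0],-1]
    - [[0,0,0],[0,0,0],-1]
    - [[0,0,0],[0,0,0],-1]

```text
clock: 43.85
position: [0.4659, 0.0169, 0.2606]
tool_rot: [3.141, 0.0, 1.57]
force: [0.2, -1.1, -0.1]
grip_width: 0.0851
finger_force: 0.0
```

```bash
python3 see.py
```

```text
top 0.9 [291 157 317 184] 0.1681 [ 0.6271 -0.0911] 0.029 [ 0.6281 -0.09  ]
top 0.87 [346 279 377 305] 0.1383 [ 0.3196 -0.2441] 0.0285 [ 0.3185 -0.2443]
top 0.83 [342 233 380 258] 0.138 [ 0.4394 -0.2531] 0.0285 [ 0.4389 -0.254 ]
top 0.66 [379 282 413 308] 0.1386 [ 0.3124 -0.3454] 0.0291 [ 0.3122 -0.345 ]
scene 0.95 [137 208 167 249] 0.1357 [ 0.3148 -0.3484] 0.0301 [ 0.3161 -0.3474]
scene 0.89 [264 226 280 262] 0.1663 [ 0.632  -0.0965] 0.0294 [ 0.6325 -0.0962]
scene 0.89 [171 196 194 236] 0.136 [ 0.3686 -0.2633] 0.0749 [ 0.328  -0.2498]
scene 0.73 [263 193 280 225] 0.1162 [0.4693 0.0093] 0.0293 [0.4672 0.0098]
scene 0.55 [181 220 208 262] 0.1362 [ 0.4466 -0.2557] 0.0286 [ 0.4478 -0.2566]
scene 0.52 [189 231 323 319] 0.0742 [ 0.6391 -0.1433] 0.204 [ 0.6408 -0.2204]
wrist 0.94 [240 345 281 389] 0.0667 [ 0.4628 -0.1069] 0.133 [ 0.4488 -0.2295]
wrist 0.87 [410 258 516 349] 0.167 [ 0.5864 -0.0286] 0.0886 [ 0.6293 -0.0775]
wrist 0.78 [159 343 194 392] 0.0629 [ 0.342  -0.2353] 0.016 [ 0.3456 -0.2323]
wrist 0.76 [243 144 314 232] 0.117 [0.4653 0.0133] 0.0289 [0.4652 0.0146]
wrist 0.56 [420 173 521 263] 0.1472 [ 0.6266 -0.0037] 0.0294 [ 0.6251 -0.0022]
wrist 0.33 [359 132 520 420] 0.0728 [ 0.6123 -0.1168] 0.1922 [ 0.5972 -0.0031]
[0.46562273 0.01702011 0.26016717]
```

Request:
play_rows:
  plan:
    - [[0,-0.04,0.8],[0,0,0],-1]
    - [[0,0,0.8],[0,0,0],-1]
    - [[0,0,0.8],[0,0,0],-1]
    - [[0,0,0.8],[0,0,0],-1]
    - [[0,0,0.8],[0,0,0],-1]
    - [[0,0,0.8],[0,0,0],-1]
    - [[0,0,0.8],[0,0,0],-1]
    - [[0,0,0.8],[0,0,0],-1]
    - [[0,0,0.5],[0,0,0],-1]
    - [[0,0,0.3],[0,0,0],-1]
    - [[0,0,0],[0,0,0],-1]
    - [[0,0,0],[0,0,0],1]
    - [[0,0,0],[0,0,0],1]
    - [[0,0,0],[0,0,0],1]
    - [[0,0,0],[0,0,0],1]
    - [[0,0,0],[0,0,0],1]

```text
clock: 46.15
position: [0.4648, 0.0172, 0.0811]
tool_rot: [3.141, 0.0, 1.57]
force: [-3.5, 0.6, 12.4]
grip_width: 0.057
finger_force: 71.9
```

Request:
play_rows:
  plan:
    - [[0,0,-0.5],[0,0,0],1]
    - [[0,0,-0.9],[0,0,0],1]
    - [[0,0,-0.9],[0,0,0],1]
    - [[0,0,-0.9],[0,0,0],1]
    - [[0,0,-0.9],[0,0,0],1]
    - [[0,0,-0.9],[0,0,0],1]
    - [[0,0,-0.76],[0,0,0],1]
    - [[0.9,0.08,0],[0,0,0],1]
    - [[0.9,0.08,0],[0,0,0],1]
    - [[0.9,0.08,0],[0,0,0],1]
    - [[0.9,0.08,0],[0,0,0],1]
    - [[0.9,0.08,0],[0,0,0],1]
    - [[0.9,0.08,0],[0,0,0],1]
    - [[0.9,0.08,0],[0,0,0],1]
    - [[0.9,0.08,0],[0,0,0],1]
    - [[0.9,0.08,0],[0,0,0],1]
    - [[0.9,0.08,0],[0,0,0],1]
    - [[0,0,0],[0,0,0],1]
    - [[0,0,0],[0,0,0],1]

```text
clock: 48.52
position: [0.4845, 0.2416, 0.2247]
tool_rot: [3.142, 0.0, 1.57]
force: [-0.4, -1.6, -1.2]
grip_width: 0.0574
finger_force: 74.8
```

Request:
play_rows:
  plan:
    - [[0,0,0.6],[0,0,0],1]
    - [[0,0,0.6],[0,0,0],1]
    - [[0,0,0.3],[0,0,0],1]
    - [[0,0,0.2],[0,0,0],1]
    - [[0,0,0.2],[0,0,0],1]
    - [[0,0,0.15],[0,0,0],1]
    - [[0,0,0.1],[0,0,0],1]
    - [[0,0,0.02],[0,0,0],1]
    - [[0,0,0],[0,0,0],1]
    - [[0,0,0],[0,0,0],1]

```text
clock: 49.78
position: [0.4845, 0.2425, 0.1727]
tool_rot: [3.14, 0.001, 1.57]
force: [-17.9, -10.4, 56.5]
grip_width: 0.0567
finger_force: 80.6
```

Request:
play_rows:
  plan:
    - [[0,0,0],[0,0,0],1]
    - [[0,0,0],[0,0,0],1]
    - [[0,0,0],[0,0,0],1]
    - [[0,0,0],[0,0,0],1]
    - [[0,0,0],[0,0,0],1]
    - [[0,0,0],[0,0,0],1]
    - [[0,0,0],[0,0,0],1]
    - [[0,0,0],[0,0,0],1]
    - [[0,0,0],[0,0,0],1]
    - [[0,0,0],[0,0,0],1]
    - [[0,0,0],[0,0,0],1]
    - [[0,0,-0.5],[0,0,0],1]
    - [[0,0,-0.9],[0,0,0],1]
    - [[0,0,-0.9],[0,0,0],1]
    - [[0,0,-0.9],[0,0,0],1]
    - [[0,0,-0.9],[0,0,0],1]

```text
clock: 51.78
position: [0.4847, 0.2423, 0.2733]
tool_rot: [3.141, -0.0, 1.57]
force: [-0.2, 0.0, -1.5]
grip_width: 0.0569
finger_force: 74.6
```

Request:
play_rows:
  plan:
    - [[-0.95,0.32,0],[0,0,0],1]
    - [[-0.95,0.32,0],[0,0,0],1]
    - [[-0.95,0.32,0],[0,0,0],1]
    - [[-0.95,0.32,0],[0,0,0],1]
    - [[-0.95,0.32,0],[0,0,0],1]
    - [[-0.95,0.32,0],[0,0,0],1]
    - [[-0.95,0.32,0],[0,0,0],1]
    - [[-0.95,0.32,0],[0,0,0],1]
    - [[-0.95,0.32,0],[0,0,0],1]
    - [[-0.95,0.32,0],[0,0,0],1]
    - [[-0.95,0.32,0],[0,0,0],1]
    - [[-0.95,0.32,0],[0,0,0],1]
    - [[-0.95,0.32,0],[0,0,0],1]
    - [[-0.95,0.32,0],[0,0,0],1]
    - [[-0.95,0.32,0],[0,0,0],1]
    - [[-0.95,0.32,0],[0,0,0],1]
    - [[-0.95,0.32,0],[0,0,0],1]
    - [[-0.95,0.32,0],[0,0,0],1]
    - [[0,0,0],[0,0,0],1]
    - [[0,0,0],[0,0,0],1]

```text
clock: 54.28
position: [0.6283, -0.1847, 0.2724]
tool_rot: [3.142, -0.0, 1.571]
force: [0.5, 1.1, -1.4]
grip_width: 0.0568
finger_force: 74.8
```

Request:
play_rows:
  plan:
    - [[0.04,0.02,0.8],[0,0,0],1]
    - [[0,0,0.8],[0,0,0],1]
    - [[0,0,0.8],[0,0,0],1]
    - [[0,0,0.8],[0,0,0],1]
    - [[0,0,0.6],[0,0,0],1]
    - [[0,0,0.5],[0,0,0],1]
    - [[0,0,0.3],[0,0,0],1]
    - [[0,0,0.2],[0,0,0],1]
    - [[0,0,0.04],[0,0,0],1]
    - [[0,0,0],[0,0,0],1]

```text
clock: 55.52
position: [0.629, -0.1844, 0.1519]
tool_rot: [3.141, 0.0, 1.57]
force: [-0.7, 0.6, -1.8]
grip_width: 0.0563
finger_force: 74.8
```

Request:
play_rows:
  plan:
    - [[0,0,0.05],[0,0,0],1]
    - [[0,0,0],[0,0,0],-1]
    - [[0,0,0],[0,0,0],-1]
    - [[0,0,0],[0,0,0],-1]
    - [[0,0,0],[0,0,0],-1]
    - [[0,0,-0.6],[0,0,0],-1]
    - [[0,0,-1],[0,0,0],-1]
    - [[0,0,-1],[0,0,0],-1]
    - [[0,0,-1],[0,0,0],-1]
    - [[0,0,-1],[0,0,0],-1]
    - [[0,0,-0.7],[0,0,0],-1]
    - [[-0.33,-0.94,0],[0,0,0],-1]
    - [[-0.33,-0.94,0],[0,0,0],-1]
    - [[-0.33,-0.94,0],[0,0,0],-1]
    - [[-0.33,-0.94,0],[0,0,0],-1]
    - [[-0.33,-0.94,0],[0,0,0],-1]
    - [[-0.33,-0.94,0],[0,0,0],-1]
    - [[-0.33,-0.94,0],[0,0,0],-1]
    - [[-0.33,-0.94,0],[0,0,0],-1]
    - [[0,0,0],[0,0,0],-1]

```text
clock: 58.02
position: [0.4396, -0.2511, 0.2834]
tool_rot: [-3.141, 0.001, 1.568]
force: [1.5, -0.4, 1.1]
grip_width: 0.0861
finger_force: 0.0
```

```bash
python3 see.py
```

```text
top 0.97 [344 279 376 299] 0.1385 [ 0.3196 -0.2448] 0.0287 [ 0.3183 -0.2442]
top 0.9 [379 281 402 305] 0.137 [ 0.3122 -0.3346] 0.0249 [ 0.312  -0.3288]
top 0.89 [324 156 351 186] 0.1881 [ 0.6273 -0.1853] 0.0286 [ 0.626  -0.1859]
top 0.73 [259 156 279 184] 0.1485 [ 0.6252 -0.0008] 0.0286 [ 0.6231 -0.0007]
top 0.7 [290 159 315 185] 0.1683 [ 0.6277 -0.0921] 0.0288 [ 0.6267 -0.0901]
top 0.6 [344 233 380 259] 0.1384 [ 0.4401 -0.2535] 0.0284 [ 0.4388 -0.2538]
scene 0.95 [176 199 193 236] 0.1361 [ 0.3243 -0.2474] 0.0302 [ 0.3269 -0.2473]
scene 0.86 [263 226 280 260] 0.1659 [ 0.6321 -0.0955] 0.0295 [ 0.6315 -0.0975]
scene 0.73 [236 234 255 278] 0.1861 [ 0.6333 -0.1907] 0.0281 [ 0.6336 -0.1909]
scene 0.7 [182 221 211 264] 0.1361 [ 0.4454 -0.2546] 0.0295 [ 0.448  -0.2555]
scene 0.66 [139 210 166 248] 0.1359 [ 0.3159 -0.3499] 0.0284 [ 0.3175 -0.3512]
scene 0.61 [290 218 303 249] 0.1464 [ 0.6301 -0.0061] 0.0285 [ 0.6299 -0.007 ]
wrist 0.97 [460   0 560  44] 0.1666 [ 0.6176 -0.1163] 0.016 [ 0.6189 -0.1146]
wrist 0.96 [243 144 312 236] 0.1369 [ 0.4418 -0.2566] 0.0289 [ 0.4417 -0.2554]
wrist 0.79 [ 98 137 199 226] 0.1366 [ 0.3221 -0.2481] 0.0291 [ 0.3226 -0.2468]
wrist 0.77 [444  82 560 170] 0.1869 [ 0.6263 -0.1893] 0.0285 [ 0.6158 -0.1909]
wrist 0.59 [109 222 200 313] 0.1364 [ 0.3444 -0.3026] 0.0833 [ 0.3024 -0.3347]
[ 0.44135734 -0.2498953   0.28275347]
```

Request:
play_rows:
  plan:
    - [[-0.08,0,0.8],[0,0,0],-1]
    - [[0,0,0.8],[0,0,0],-1]
    - [[0,0,0.8],[0,0,0],-1]
    - [[0,0,0.8],[0,0,0],-1]
    - [[0,0,0.8],[0,0,0],-1]
    - [[0,0,0.8],[0,0,0],-1]
    - [[0,0,0.8],[0,0,0],-1]
    - [[0,0,0.8],[0,0,0],-1]
    - [[0,0,0.6],[0,0,0],-1]
    - [[0,0,0.3],[0,0,0],-1]
    - [[0,0,0],[0,0,0],-1]
    - [[0,0,0],[0,0,0],1]
    - [[0,0,0],[0,0,0],1]
    - [[0,0,0],[0,0,0],1]
    - [[0,0,0],[0,0,0],1]
    - [[0,0,0],[0,0,0],1]

```text
clock: 60.32
position: [0.4411, -0.2525, 0.1012]
tool_rot: [3.141, 0.001, 1.57]
force: [-2.6, 0.3, 11.9]
grip_width: 0.0566
finger_force: 72.6
```

Request:
play_rows:
  plan:
    - [[0,0,-0.5],[0,0,0],1]
    - [[0,0,-0.9],[0,0,0],1]
    - [[0,0,-0.9],[0,0,0],1]
    - [[0,0,-0.9],[0,0,0],1]
    - [[0,0,-0.9],[0,0,0],1]
    - [[0,0,-0.9],[0,0,0],1]
    - [[0,0,-0.76],[0,0,0],1]
    - [[0.94,0.08,0],[0,0,0],1]
    - [[0.94,0.08,0],[0,0,0],1]
    - [[0.94,0.08,0],[0,0,0],1]
    - [[0.94,0.08,0],[0,0,0],1]
    - [[0.94,0.08,0],[0,0,0],1]
    - [[0.94,0.08,0],[0,0,0],1]
    - [[0.94,0.08,0],[0,0,0],1]
    - [[0.94,0.08,0],[0,0,0],1]
    - [[0.94,0.08,0],[0,0,0],1]
    - [[0.94,0.08,0],[0,0,0],1]

```text
clock: 62.45
position: [0.4607, -0.0166, 0.245]
tool_rot: [3.141, 0.0, 1.57]
force: [-0.0, -0.4, -3.7]
grip_width: 0.0569
finger_force: 75.3
```

Request:
play_rows:
  plan:
    - [[0.94,0.08,0],[0,0,0],1]
    - [[0.94,0.08,0],[0,0,0],1]
    - [[0.94,0.08,0],[0,0,0],1]
    - [[0.94,0.08,0],[0,0,0],1]
    - [[0.94,0.08,0],[0,0,0],1]
    - [[0.94,0.08,0],[0,0,0],1]
    - [[0.94,0.08,0],[0,0,0],1]
    - [[0.94,0.08,0],[0,0,0],1]
    - [[0.94,0.08,0],[0,0,0],1]
    - [[0.94,0.08,0],[0,0,0],1]
    - [[0.94,0.08,0],[0,0,0],1]
    - [[0,0,0],[0,0,0],1]
    - [[0,0,0],[0,0,0],1]

```text
clock: 64.08
position: [0.483, 0.2406, 0.2446]
tool_rot: [3.142, 0.0, 1.57]
force: [-0.9, -0.0, -3.1]
grip_width: 0.0568
finger_force: 75.3
```

Request:
play_rows:
  plan:
    - [[0,0,0.6],[0,0,0],1]
    - [[0,0,0.6],[0,0,0],1]
    - [[0,0,0.3],[0,0,0],1]
    - [[0,0,0.2],[0,0,0],1]
    - [[0,0,0.2],[0,0,0],1]
    - [[0,0,0.15],[0,0,0],1]
    - [[0,0,0.1],[0,0,0],1]
    - [[0,0,0.01],[0,0,0],1]
    - [[0,0,0],[0,0,0],1]
    - [[0,0,0],[0,0,0],1]

```text
clock: 65.32
position: [0.483, 0.2416, 0.1929]
tool_rot: [3.14, 0.0, 1.57]
force: [-16.4, -9.6, 51.3]
grip_width: 0.0567
finger_force: 80.9
```

Request:
play_rows:
  plan:
    - [[0,0,0],[0,0,0],1]
    - [[0,0,0],[0,0,0],1]
    - [[0,0,0],[0,0,0],1]
    - [[0,0,0],[0,0,0],1]
    - [[0,0,0],[0,0,0],1]
    - [[0,0,0],[0,0,0],1]
    - [[0,0,0],[0,0,0],1]
    - [[0,0,0],[0,0,0],1]
    - [[0,0,0],[0,0,0],1]
    - [[0,0,0],[0,0,0],1]
    - [[0,0,0],[0,0,0],1]
    - [[0,0,-0.5],[0,0,0],1]
    - [[0,0,-0.9],[0,0,0],1]
    - [[0,0,-0.9],[0,0,0],1]
    - [[0,0,-0.9],[0,0,0],1]
    - [[0,0,-0.9],[0,0,0],1]
    - [[0,0,-0.7],[0,0,0],1]

```text
clock: 67.45
position: [0.4833, 0.2413, 0.3113]
tool_rot: [3.141, -0.0, 1.57]
force: [0.8, -0.5, -3.5]
grip_width: 0.0569
finger_force: 75.3
```

Request:
play_rows:
  plan:
    - [[-0.94,0.26,0],[0,0,0],1]
    - [[-0.94,0.26,0],[0,0,0],1]
    - [[-0.94,0.26,0],[0,0,0],1]
    - [[-0.94,0.26,0],[0,0,0],1]
    - [[-0.94,0.26,0],[0,0,0],1]
    - [[-0.94,0.26,0],[0,0,0],1]
    - [[-0.94,0.26,0],[0,0,0],1]
    - [[-0.94,0.26,0],[0,0,0],1]
    - [[-0.94,0.26,0],[0,0,0],1]
    - [[-0.94,0.26,0],[0,0,0],1]
    - [[-0.94,0.26,0],[0,0,0],1]
    - [[-0.94,0.26,0],[0,0,0],1]
    - [[-0.94,0.26,0],[0,0,0],1]
    - [[-0.94,0.26,0],[0,0,0],1]
    - [[-0.94,0.26,0],[0,0,0],1]
    - [[-0.94,0.26,0],[0,0,0],1]
    - [[-0.94,0.26,0],[0,0,0],1]
    - [[-0.94,0.26,0],[0,0,0],1]
    - [[-0.94,0.26,0],[0,0,0],1]
    - [[-0.94,0.26,0],[0,0,0],1]

```text
clock: 69.95
position: [0.6132, -0.2303, 0.3102]
tool_rot: [-3.142, -0.0, 1.57]
force: [0.3, 0.6, -3.3]
grip_width: 0.0571
finger_force: 75.3
```

Request:
play_rows:
  plan:
    - [[-0.94,0.26,0],[0,0,0],1]
    - [[-0.94,0.26,0],[0,0,0],1]
    - [[0,0,0],[0,0,0],1]
    - [[0,0,0],[0,0,0],1]

```text
clock: 70.45
position: [0.6258, -0.2756, 0.3101]
tool_rot: [-3.141, -0.001, 1.571]
force: [-0.6, 0.3, -3.1]
grip_width: 0.0567
finger_force: 75.7
```

Request:
play_rows:
  plan:
    - [[0,0.15,0.8],[0,0,0],1]
    - [[0,0,0.8],[0,0,0],1]
    - [[0,0,0.8],[0,0,0],1]
    - [[0,0,0.8],[0,0,0],1]
    - [[0,0,0.8],[0,0,0],1]
    - [[0,0,0.6],[0,0,0],1]
    - [[0,0,0.4],[0,0,0],1]
    - [[0,0,0.3],[0,0,0],1]
    - [[0,0,0.2],[0,0,0],1]
    - [[0,0,0.05],[0,0,0],1]
    - [[0,0,0],[0,0,0],1]

```text
clock: 71.82
position: [0.6296, -0.2759, 0.1718]
tool_rot: [3.141, 0.0, 1.57]
force: [0.7, 0.4, -2.7]
grip_width: 0.0562
finger_force: 75.8
```

Request:
play_rows:
  plan:
    - [[0,0,0.04],[0,0,0],1]
    - [[0,0,0],[0,0,0],-1]
    - [[0,0,0],[0,0,0],-1]
    - [[0,0,0],[0,0,0],-1]
    - [[0,0,0],[0,0,0],-1]
    - [[0,0,-0.6],[0,0,0],-1]
    - [[0,0,-1],[0,0,0],-1]
    - [[0,0,-1],[0,0,0],-1]
    - [[0,0,-1],[0,0,0],-1]
    - [[0,0,-1],[0,0,0],-1]
    - [[0,0,-0.5],[0,0,0],-1]
    - [[0.94,-0.06,0],[0,0,0],1]
    - [[0.94,-0.06,0],[0,0,0],1]
    - [[0.94,-0.06,0],[0,0,0],1]
    - [[0.94,-0.06,0],[0,0,0],1]
    - [[0.94,-0.06,0],[0,0,0],1]
    - [[0.94,-0.06,0],[0,0,0],1]
    - [[0.94,-0.06,0],[0,0,0],1]
    - [[0.94,-0.06,0],[0,0,0],1]

```text
clock: 74.2
position: [0.6174, -0.0862, 0.298]
tool_rot: [-3.142, -0.0, 1.57]
force: [-0.2, -0.1, -0.8]
grip_width: 0.0001
finger_force: 0.0
```

Request:
play_rows:
  plan:
    - [[0.94,-0.06,0],[0,0,0],1]
    - [[0.94,-0.06,0],[0,0,0],1]
    - [[0.94,-0.06,0],[0,0,0],1]
    - [[0.94,-0.06,0],[0,0,0],1]
    - [[0.94,-0.06,0],[0,0,0],1]
    - [[0.94,-0.06,0],[0,0,0],1]
    - [[0.94,-0.06,0],[0,0,0],1]
    - [[0.94,-0.06,0],[0,0,0],1]
    - [[0.94,-0.06,0],[0,0,0],1]
    - [[0.94,-0.06,0],[0,0,0],1]
    - [[0.94,-0.06,0],[0,0,0],1]
    - [[0.94,-0.06,0],[0,0,0],1]
    - [[0.94,-0.06,0],[0,0,0],1]
    - [[0.94,-0.06,0],[0,0,0],1]
    - [[0.94,-0.06,0],[0,0,0],1]
    - [[0.94,-0.06,0],[0,0,0],1]
    - [[0.94,-0.06,0],[0,0,0],1]
    - [[0.94,-0.06,0],[0,0,0],1]
    - [[0.94,-0.06,0],[0,0,0],1]
    - [[0.94,-0.06,0],[0,0,0],1]

```text
clock: 76.7
position: [0.5871, 0.3836, 0.298]
tool_rot: [-3.141, 0.0, 1.571]
force: [0.5, 0.1, -0.5]
grip_width: 0.0001
finger_force: 0.0
```

```bash
python3 see.py | grep -v wrist
```

```text
top 0.96 [258 156 279 186] 0.1486 [ 0.6225 -0.0018] 0.0279 [ 0.623  -0.0009]
top 0.77 [376 279 415 307] 0.1386 [ 0.3116 -0.3465] 0.0283 [ 0.3099 -0.3469]
top 0.6 [326 156 352 186] 0.1878 [ 0.6271 -0.1857] 0.029 [ 0.628  -0.1843]
top 0.58 [291 158 315 184] 0.1679 [ 0.6266 -0.0916] 0.0283 [ 0.625  -0.0925]
top 0.57 [357 152 390 186] 0.2078 [ 0.6288 -0.2777] 0.0286 [ 0.6288 -0.2771]
top 0.57 [344 280 378 301] 0.1381 [ 0.3197 -0.245 ] 0.0288 [ 0.3181 -0.2461]
scene 0.98 [138 208 166 251] 0.1357 [ 0.3173 -0.3483] 0.0292 [ 0.3177 -0.3496]
scene 0.84 [203 243 231 292] 0.2074 [ 0.6313 -0.28  ] 0.0296 [ 0.6318 -0.2802]
scene 0.83 [173 196 195 237] 0.1358 [ 0.3244 -0.2473] 0.0309 [ 0.326  -0.2474]
scene 0.82 [235 233 259 274] 0.186 [ 0.6314 -0.1898] 0.0292 [ 0.631  -0.1908]
scene 0.64 [259 226 280 262] 0.1663 [ 0.6318 -0.0965] 0.03 [ 0.6321 -0.0971]
scene 0.58 [288 218 305 253] 0.1463 [ 0.6294 -0.005 ] 0.0294 [ 0.6306 -0.0057]
scene 0.24 [301 159 388 219] 0.1053 [0.5143 0.2985] 0.1083 [0.5028 0.2476]
scene 0.22 [336 227 358 253] 0.0688 [0.6848 0.153 ] 0.0347 [0.6868 0.1381]
[0.58798343 0.38143662 0.29804384]
```

Request:
play_rows:
  plan:
    - [[0,0,0.9],[0,0,0],1]
    - [[0,0,0.9],[0,0,0],1]
    - [[0,0,0.9],[0,0,0],1]
    - [[0,0,0.9],[0,0,0],1]
    - [[0,0,0.9],[0,0,0],1]
    - [[0,0,1],[0,0,0],1]
    - [[0.06,-0.3,0],[0,0,0],1]
    - [[0.06,-0.3,0],[0,0,0],1]
    - [[0.06,-0.3,0],[0,0,0],1]
    - [[0.06,-0.3,0],[0,0,0],1]
    - [[0.06,-0.3,0],[0,0,0],1]
    - [[0.06,-0.3,0],[0,0,0],1]
    - [[0.06,-0.3,0],[0,0,0],1]
    - [[0.06,-0.3,0],[0,0,0],1]
    - [[0.06,-0.3,0],[0,0,0],1]
    - [[0.06,-0.3,0],[0,0,0],1]
    - [[0.06,-0.3,0],[0,0,0],1]
    - [[0,-0.1,0],[0,0,0],1]
    - [[0,-0.1,0],[0,0,0],1]
    - [[0,0,0],[0,0,0],1]

```text
clock: 79.5
position: [0.5004, 0.3986, 0.1606]
tool_rot: [-3.142, 0.0, 1.57]
force: [0.3, -0.7, 0.0]
grip_width: 0.0001
finger_force: 0.0
```

Request:
play_rows:
  plan:
    - [[0,-0.1,0],[0,0,0],1]
    - [[0,-0.1,0],[0,0,0],1]
    - [[0,0,0],[0,0,0],1]

```text
clock: 79.88
position: [0.4988, 0.3983, 0.161]
tool_rot: [3.136, -0.002, 1.568]
force: [21.1, 3.7, -8.1]
grip_width: 0.0001
finger_force: 10.3
```

Request:
play_rows:
  plan:
    - [[0,-0.08,0],[0,0,0],1]
    - [[0,0,0],[0,0,0],1]

```text
clock: 80.12
position: [0.4983, 0.3982, 0.1611]
tool_rot: [3.134, -0.002, 1.567]
force: [30.5, 5.5, -11.8]
grip_width: -0.0002
finger_force: 14.8
```

At the stop. I'll back off, rise clear, then check.

Request:
play_rows:
  plan:
    - [[0,0.5,0],[0,0,0],1]
    - [[0,0.8,0],[0,0,0],1]
    - [[0,0.3,-0.5],[0,0,0],1]
    - [[0,0,-0.9],[0,0,0],1]
    - [[0,0,-0.9],[0,0,0],1]
    - [[0,0,-0.9],[0,0,0],1]
    - [[0,0,-0.9],[0,0,0],1]
    - [[0,0,-0.9],[0,0,0],1]
    - [[0,0,-0.9],[0,0,0],1]
    - [[0,0,-0.5],[0,0,0],1]
    - [[0,0,0],[0,0,0],1]
    - [[0,0,0],[0,0,0],1]

```text
clock: 81.62
position: [0.5331, 0.3984, 0.3197]
tool_rot: [-3.141, 0.001, 1.57]
force: [0.9, 0.5, 0.6]
grip_width: -0.0003
finger_force: 0.0
```

```bash
python3 - <<'E'
from h import *
f=grab_frame('top')
for n in ('switch','tin','cup','stone','weight'):
  for r in regions_of(n,'top')[:1]:
    Q,_=cloud(f,r['mask']); print(n,round(r['p'],2),*[np.round(x,4) for x in cyl(Q)])
jars(f,[(.626,0),(.627,-.092),(.628,-.185),(.629,-.277)]) if 0 else None
for r in regions_of('jar1','top')[:8]:
    Q,_=cloud(f,r['mask']); print(round(r['p'],2),*[np.round(x,4) for x in cyl(Q)])
s=grab_frame('scene'); save('end',s)
E
```

```text
switch 0.66 0.1083 [0.484  0.2415] 0.0414 [0.4828 0.2405]
tin 0.53 0.0363 [0.4359 0.0923] 0.0265 [0.4361 0.0931]
cup 0.76 0.0725 [0.6791 0.1583] 0.0351 [0.684  0.1567]
stone 0.8 0.0266 [0.6754 0.2466] 0.0301 [0.6738 0.2462]
weight 0.66 0.0826 [0.7586 0.0119] 0.0176 [0.7579 0.0124]
0.96 0.138 [ 0.3117 -0.3459] 0.0278 [ 0.3124 -0.345 ]
0.84 0.1681 [ 0.6259 -0.0914] 0.0273 [ 0.6265 -0.0901]
0.69 0.1489 [ 0.6255 -0.0008] 0.0286 [ 0.6255 -0.0027]
0.66 0.1878 [ 0.628  -0.1854] 0.0285 [ 0.6282 -0.1841]
0.62 0.2075 [ 0.6283 -0.2764] 0.0283 [ 0.6289 -0.2761]
```

View pics/end.png

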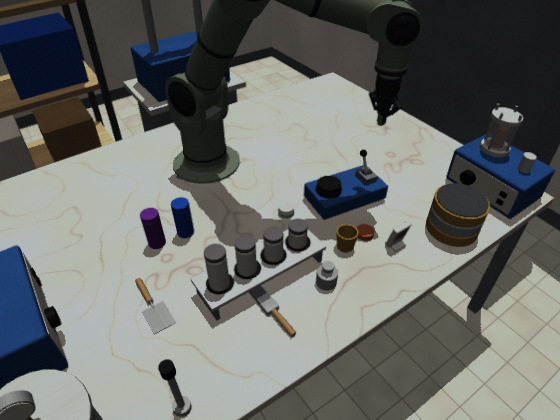

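The scene view shows all four jars standing on the discs ((217,268) to (298,236)). The switch ball is at (364,154), where it was in the first picture when off, and the bystanders have not moved.

```bash
python3 -c "
from h import *
print(bot.job_done())"
```

```text
the job is handed in; nothing more can be done
None
```

The job is handed in: all four jars were mixed in order from shortest to tallest and stand on places 1 to 4, the mixer is switched off, and the bystanders look unmoved in the last pictures. The hand-in gave no verdict.

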